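# Fetch the rear strainer off a crowded hook and seat it on the mixing tin

### The arm

A 7-joint arm with a two-finger parallel gripper is mounted at the origin on the work surface. World frame = base frame: x ahead of the robot, y to its left, z up, the work surface at z = 0. Lengths are in mm, angles in degrees, forces in N, time in s.
With the tool pointing down it reaches from about 425 to 875 mm from the base axis. Payload 8.4 kg.
Tool frame: the origin (TCP) lies midway between the tips of the shut fingers; the grasp point (between the pads) lies 19 mm behind it (arm.hold_point_z is the distance from the TCP to the grasp point, in mm); z points along the fingers, y is the line along which they close (so a half turn about z gives the same grasp; the last joint's range is limited). The gripper opens to 87 mm and grips with 3 to 60 N. Pads are 19 mm wide; open, the fingers measure 117 mm over their backs; the gripper's body (75 mm by 190 mm) begins 51 mm behind the grasp point.
Start: joints at [-80.283, 19.091, 2.286, 83.961, -0.768, 76.965, -3.352], TCP at [172.626, 626.629, 222.546] pointing down, gripper open.
Joint ranges: [-147.57, 147.57], [-21.85, 119.76], [-74.77, 79.35], [14.55, 137.4], [-85.83, 265.84], [4.83, 119.75], [-152.11, 152.11]. Speed limits (degrees/s): [127.2, 127.2, 159.86, 159.86, 180, 180, 180].

### API

Orientations are given as a 3x3 rotation matrix whose columns are the frame's x, y, z axes.
In Python, from plant import arm, snapshot, workorder gives the robot as it stands.
- The arm moves only by the tool step_arm, never from a script. Its arguments are lists of equal length, an entry for each row: "dp": the shift along the tool's x, y, z in m, a list of three; "dr": the turn, a rotation vector about the tool's x, y, z in degrees, a list of three; "fingers": the opening in per cent of the stroke, from 0 (shut) to 100 (fully open). In form: {"dp": [[x, y, z], ...], "dr": [[ax, ay, az], ...], "fingers": [fingers, ...]}. A call has 1 to 10 rows; each row shifts and turns the commanded pose from where the row before left it, along the tool's axes as they then stand; what a row does not reach is not made up. A row lasts 1/12 s, in which the tool goes at most 41.7 mm and 7.16 degrees, less where a joint would pass 70% of its speed; a pose out of reach is approached as far as the arm can. A call is refused whole if a number of a shift passes 0.0417 or a number of a turn 7.16, either way. A call with a gripper value outside its range is refused whole. The fingers move at their own pace and stop on an object; "grip_force" is the grip in N (left out, the last holds). Time passes only in rows, so rows that do not move let the fingers close. It gives the time, the measured TCP pose, the force, the opening and the grip force at its end, in the units of the state.
- arm.state(): the state, without advancing time (a new reading comes with each control period).
- snapshot(name): name is "scene" or "top"; returns a dict with "img" (480x640x3 uint8, blue, green, red), "depth" (480x640 float32, mm along the optical axis (not along the pixel's ray), 0 where there is no reading), "K" (3x3 intrinsics, pixels), "R" (3x3) and "t" (3): a world point X has camera coordinates R X + t. Camera axes: x right, y down, z forward; pixel columns grow to the right and rows downward; lengths in mm; the calibration is good to about 2 mm. A picture is of the moment at which its call begins.
- workorder.job_done(): hands the job in; it is judged then, once.
The state is a dict: "time": time; "joint_pos": joint angles; "joint_velocities": joint speeds; "tau": joint torques, N m; "tcp_pos": TCP position; "tool_rot": TCP orientation; "wrist_force": force on the tool from outside, world axes, zero at the start; "wrist_torque": the same for the moment, N m; "opening": finger opening in mm; "gripper_force": force on a finger pad.
Only numpy, scipy, OpenCV 4.12 (cv2) and the standard library are available. Lean on these libraries where they do the work, as an engineer would, in place of code of your own. Each camera call takes 0.05 s, during which the arm holds its last target. There are 200 camera calls.

### The job

On the crowded hook, hang the two front tools (slotted paddle and small round spoon) over onto the empty spare hook, in any order of places, so that the big round strainer behind them comes free. Take the strainer off, lay it flat on the paper placemat with its ring side down and let go; then take it again by its handle and set it level on the metal mixing tin, its ring inside the tin's mouth and its disc resting on the rim, and let go. Do not drop the tools or lay the front two down, leave the tin standing where it is, and leave the espresso cup and the two tumblers alone.

Things in the scene. Friction and masses are not known exactly. Their poses are not given: they have to be found in the camera images.
- crowded_hook: Fixed dark steel stand: foot 100 mm across, 12 mm high; post 16 mm thick, 268 mm tall; one level peg from the post along the stand's -x, 260 mm up. Origin: centre of the foot on the table. Left or right of the robot, turned up to 0.35 rad. At the start three tools hang straight down on it, 34 mm (strainer), 72 and 110 mm (paddle and spoon in either order) from the post axis.
- crowded_hook_peg (a point): Point on the post axis at the height of the peg's axis (260 mm); axes as the stand's. Peg: round, 8 mm thick, straight along -x to 130 mm from here, then an upturned end that reaches 142 mm from here and 14 mm above the peg's axis.
- spare_hook: Fixed dark steel stand: foot 100 mm across, 12 mm high; post 16 mm thick, 268 mm tall; one level peg from the post along the stand's -x, 260 mm up. Origin: centre of the foot on the table. Left or right of the robot, turned up to 0.35 rad. Empty at the start.
- spare_hook_peg (a point): Point on the post axis at the height of the peg's axis (260 mm); axes as the stand's. Peg: round, 8 mm thick, straight along -x to 130 mm from here, then an upturned end that reaches 142 mm from here and 14 mm above the peg's axis.
- strainer: Steel disc 84 mm across, z 8 to 13 mm, dark dots on top; under it a ring 56 mm across, z 0 to 8 mm. 180 g. Origin: centre of the ring's underside. Axes: x along the handle to the tab, z from ring to disc, y across. Hung: x up, z along the peg from tip to post (ring faces the tip). Balance point near x = 25 mm. Laid flat, it rests on ring and handle.
- strainer_tab (a point): Centre of the strainer's tab: in its body frame (167, 0, 7) mm. Handle (all of it z 0 to 14 mm): dark wood stem 16 mm wide, x 50 to 103 mm; steel eye, 45 mm wide, x 100 to 145 mm; dark wood tab 16 mm wide, x 145 to 178 mm, above the peg when hung.
- strainer_eye (a point): Centre of the strainer's eye, in its body frame (122, 0, 7) mm: octagonal hole 32 mm across flats, a corner towards the tab, frame 5 mm. A tool hung at rest has this point 13 mm below the peg's axis; it can be lifted 26 mm on the peg, and must be lifted 10 mm or more to pass the upturned end.
- ice_paddle: Slotted rectangular steel paddle, 120 g, head 75 (x) by 56 mm with three dark slots. Handle, eye, tab and axes as the strainer's, same offsets; it hangs the same way. Origin: centre of the head on the tool's back face (z = 0).
- ice_paddle_eye (a point): Centre of the paddle's eye, in its body frame (122, 0, 7) mm; octagonal hole as the strainer's.
- round_spoon: Small round flat steel bar spoon, 110 g, head 52 mm across. Handle, eye, tab and axes as the strainer's, same offsets; it hangs the same way. Origin: centre of the head on the tool's back face (z = 0).
- round_spoon_eye (a point): Centre of the spoon's eye, in its body frame (122, 0, 7) mm; octagonal hole as the strainer's.
- tin: Open metal mixing tin, loose, 450 g, 120 mm high, 72 mm across at the rim and 60 mm at the foot, wall 3 mm (mouth 66 mm). Origin: centre of the underside. Seated, the strainer's origin lies 112 mm above it.
- tin_rim (a point): Centre of the tin's mouth at rim height (120 mm).
- placemat: White paper placemat with two tan lines, fixed, 190 (x) by 280 (y) mm, 2 mm thick, top at 2 mm. Origin: its centre on the table.
- espresso_cup: Bystander: small white cup, 60 mm across, 52 mm high, on a saucer near the robot. Origin: centre of its underside.
- tumbler_a: Bystander: glass tumbler, 74 mm across, 90 mm high, behind the tin. Origin: centre of its underside.
- tumbler_b: Bystander: a second such tumbler.

How it is judged (in metres and radians):
On the way, in this order (a step that is already met when the one before it is completed fails the run):
1. both front tools hang on the spare hook's peg, let go (x of ice_paddle_eye in the frame of spare_hook between -0.13 and -0.008 m and y of ice_paddle_eye in the frame of spare_hook between -0.012 and 0.012 m and z of ice_paddle_eye in the frame of spare_hook between 0.239 and 0.253 m and contact force between the fingers and ice_paddle below 0.05 N and linear speed of each of ice_paddle, round_spoon below 0.05 m/s and x of round_spoon_eye in the frame of spare_hook between -0.13 and -0.008 m and y of round_spoon_eye in the frame of spare_hook between -0.012 and 0.012 m and z of round_spoon_eye in the frame of spare_hook between 0.239 and 0.253 m and contact force between the fingers and round_spoon below 0.05 N), for 0.2 s.
2. the strainer lies flat on the placemat, ring side down, let go (x of strainer in the frame of placemat between -0.11 and 0.11 m and y of strainer in the frame of placemat between -0.15 and 0.15 m and height (world z) of strainer below 0.012 m and height (world z) of strainer_eye below 0.03 m and angle between strainer's own z axis and vertical below 0.12 rad and contact force between the fingers and strainer below 0.05 N and linear speed of strainer below 0.02 m/s), for 0.2 s.
At the end, for the whole second after the job is handed in: Strainer on the tin: centred within 8 mm, origin 108 to 116 mm above the tin's underside, level within 0.08 rad; tin upright, within 40 mm of its start; both front tools on the spare peg (eye 7 to 21 mm below its axis, within 12 mm sideways); all at rest and let go (all of step 1 and horizontal distance between strainer and tin_rim below 0.008 m and z of strainer in the frame of tin between 0.108 and 0.116 m and angle between strainer's own z axis and vertical below 0.08 rad and angle between tin's own z axis and vertical below 0.05 rad and distance of tin from where it was at the start of the episode below 0.04 m and contact force between the fingers and strainer below 0.05 N and linear speed of strainer below 0.02 m/s); the robot touches nothing.
It fails at once if a front tool was dropped or laid down (its eye came lower than 100 mm) (height (world z) of any of ice_paddle_eye, round_spoon_eye below 0.1 m).
It fails at once if the tin was tipped over (0.4 rad) (angle between tin's own z axis and vertical above 0.4 rad).
It fails at once if the cup or a tumbler was pushed more than 25 mm (distance of any of espresso_cup, tumbler_a, tumbler_b from where it was at the start of the episode above 0.025 m).
It also fails if it takes over 72 s, if anything falls off the work surface, if the arm or the gripper's body presses on something with over 40 N, if the wrist force passes 120 N, or if a joint passes its speed limit or range.

## Working session

There is one attempt and no reset: what is moved stays moved. The work goes in short steps, Python scripts to look and compute and a tool call to move; the robot and the scene stay as the last step left them, time stands still between calls to the robot, and variables do not carry over. Pictures are saved under pics/ and viewed, at most 10 in all, crops included, and the job is handed in when it is done.

Besides the shell and the picture viewer there is one more tool, called after "Request:" by a JSON object that holds its "op" and its "data". step_arm: Moves the arm, as the interface text tells. Its arguments: {"type":"object","properties":{"dp":{"type":"array"},"dr":{"type":"array"},"fingers":{"type":"array"},"grip_force":{"type":"number"}},"required":["dp","dr","fingers"]}

```bash
ls; mkdir -p pics
python3 - <<'E'
from plant import arm,snapshot
import cv2,pickle
for n in("scene","top"):
    s=snapshot(n);pickle.dump(s,open(f"{n}0.pkl","wb"));cv2.imwrite(f"pics/{n}0.png",s["img"]);print(n,s["K"],s["R"],s["t"])
s=arm.state();print(s,arm.hold_point_z)
E
```

```text
pics
scene [[437.72763466   0.         313.94618361]
 [  0.         437.72763466 243.87051414]
 [  0.           0.           1.        ]] [[ 0.61344398  0.78972427  0.00469638]
 [ 0.48224663 -0.36987821 -0.79412108]
 [-0.6253996   0.48941361 -0.60774144]] [-357.1640238  -140.64600913 1515.76279434]
top [[435.80748268   0.         317.98407856]
 [  0.         435.80748268 243.99770628]
 [  0.           0.           1.        ]] [[-0.15137864 -0.98845619 -0.00623478]
 [-0.96832274  0.14955654 -0.1999598 ]
 [ 0.19858395 -0.02423237 -0.97978427]] [ 68.16686887 600.9985308  881.68264753]
{'time': 0.1, 'joint_pos': array([-80.28370782,  19.12887041,   2.28316699,  84.0060161 ,
        -0.76842397,  76.9656787 ,  -3.35127517]), 'joint_velocities': array([ 0.06430991, -0.00495853,  0.03507727, -0.19617122,  0.04873236,
       -0.06469028, -0.05548874]), 'tau': array([ 5.10568134e-03, -6.57810044e+01,  1.34067837e+00, -4.04709041e+01,
       -5.96039090e-02,  4.10745945e-02,  7.43207897e-05]), 'tcp_pos': array([172.50460222, 626.24726159, 221.73457498]), 'tool_rot': array([[-9.64099031e-01,  2.65542760e-01, -3.17090995e-04],
       [ 2.65542937e-01,  9.64097936e-01, -1.45540241e-03],
       [-8.07647971e-05, -1.48735332e-03, -9.99998891e-01]]), 'wrist_force': array([-0.28712368,  0.70136926, -0.6683707 ]), 'wrist_torque': array([-0.01241499, -0.00476645,  0.01083749]), 'gripper_force': 0.0, 'opening': 86.98776839901203} 18.700000000000003
```

View pics/scene0.png

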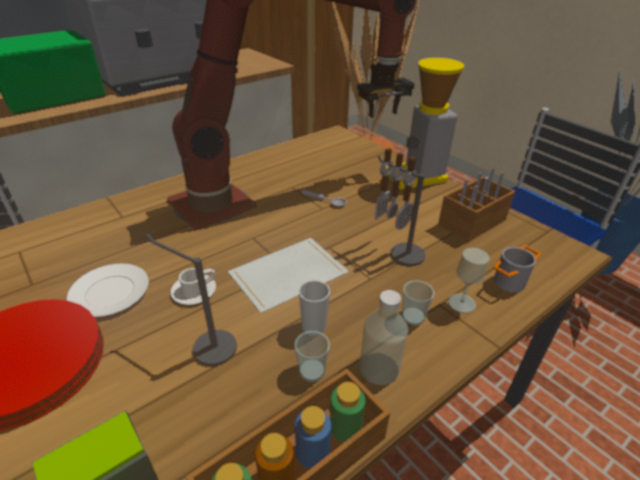

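View pics/top0.png

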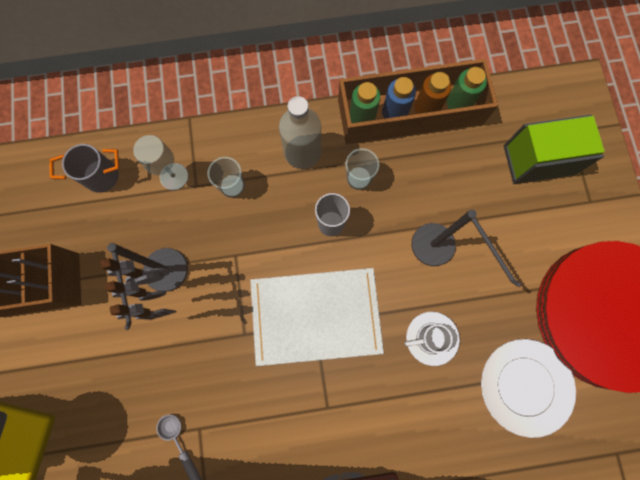

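The scene view shows the tools hanging on the left stand (foot at about 408,253) and the spare stand at (215,348). In the top view, the crowded peg runs from (115,248) to (128,325) and the spare peg from (472,215) to (520,285). The tin is at (333,213), the mat at about (316,317), and both pegs point towards the robot.

```bash
cat > h.py <<'E'
import numpy as np,pickle
def cloud(s):
    v,u=np.mgrid[:480,:640];d=s["depth"].astype(float);K=s["K"]
    c=np.stack([(u-K[0,2])/K[0,0]*d,(v-K[1,2])/K[1,1]*d,d],-1)
    w=(c-s["t"])@s["R"]; w[d<=0]=np.nan; return w
E
python3 - <<'E'
from h import *
import cv2
np.set_printoptions(precision=1,suppress=True)
C={n:pickle.load(open(n+"0.pkl","rb")) for n in("scene","top")}
W={n:cloud(s) for n,s in C.items()}
def box(n,u0,u1,v0,v1,z0,z1):
    w=W[n][v0:v1,u0:u1].reshape(-1,3);return w[(w[:,2]>z0)&(w[:,2]<z1)]
def circ(p,name):
    if len(p)<4: print(name,len(p));return
    c,_=cv2.minEnclosingCircle(p[:,:2].astype(np.float32));r=_
    print(name,len(p),"circ",np.array(c),r,"med z",np.median(p[:,2]))
circ(box("top",405,465,215,275,6,18),"spare foot top")
circ(box("top",140,192,240,300,6,18),"crowd foot top")
circ(box("scene",190,240,325,368,6,18),"spare foot sc")
circ(box("scene",385,432,235,272,6,18),"crowd foot sc")
circ(box("top",310,352,190,240,112,127),"tin rim top")
circ(box("scene",295,335,275,340,112,127),"tin rim sc")
for nm,b in dict(spare_top=("top",455,535,200,300,250,280),spare_sc=("scene",140,210,225,275,250,280),crowd_top=("top",95,150,230,340,250,262),crowd_all=("top",95,150,230,340,262,310)).items():
    p=box(*b);print(nm,len(p))
    if len(p)>5:
        a=p[:,:2].mean(0);_,_,V=np.linalg.svd(p[:,:2]-a);d=V[0]*np.sign(V[0,0]);t=(p[:,:2]-a)@d
        print("  dir",d,np.degrees(np.arctan2(d[1],d[0])),"ends",a+d*t.min(),a+d*t.max(),"z",np.percentile(p[:,2],[5,50,95]))
# mat
for nm,b in dict(cup=("top",415,455,320,360,40,60),ta=("top",205,250,155,200,60,95),tb=("top",340,385,145,190,60,95)).items(): circ(box(*b),nm)
w=W["top"];im=C["top"]["img"].astype(int)
m=(im.min(-1)>140);m[:, :245]=0;m[:,390:]=0;m[:265]=0;m[370:]=0
p=w[m];p=p[abs(p[:,2])<12];print("mat",cv2.minAreaRect(p[:,:2].astype(np.float32)),np.median(p[:,2]))
# tabs: clusters z>272
p=box("top",85,160,230,340,275,315)
n,l=0,0
print("tabs z>275",len(p));
o=np.argsort(p[:,0]);print(p[o][::max(1,len(p)//40)])
E
```

```text
spare foot top 1304 circ [ 576.3 -283.3] 49.91458511352539 med z 11.276691298780444
crowd foot top 1085 circ [611.9 326.2] 50.242591857910156 med z 12.412264903450337
spare foot sc 1121 circ [ 581.5 -282.8] 56.32597351074219 med z 13.742931192801509
crowd foot sc 576 circ [593.5 332. ] 100.40408325195312 med z 13.649888306045721
tin rim top 200 circ [661.3 -61.4] 35.92646789550781 med z 118.73225936127011
tin rim sc 261 circ [661.9 -63.1] 37.990814208984375 med z 119.14758242593221
spare_top 504
  dir [0.9 0.3] 20.389809600372164 ends [ 443.  -332.5] [ 582.8 -280.6] z [258.1 262.8 269.1]
spare_sc 307
  dir [0.9 0.3] 19.500035476778116 ends [ 446.  -335.2] [ 584.9 -286. ] z [255.2 264.8 271. ]
crowd_top 254
  dir [1.  0.2] 9.858274207501648 ends [483.6 294.2] [616.3 317.3] z [250.6 257.4 261.7]
crowd_all 1104
  dir [1.  0.1] 8.25088410076518 ends [472.2 302.8] [618.7 324.1] z [262.9 273.2 304.2]
cup 293 circ [ 370.2 -230.5] 38.354835510253906 med z 54.31020673498432
ta 507 circ [788.2 155.2] 37.26289749145508 med z 82.60308724925926
tb 478 circ [ 761.5 -143.9] 36.91412353515625 med z 
[... 318 characters left out ...]
302.9]
 [503.  302.9 289. ]
 [504.3 316.  301.5]
 [505.3 313.5 303.4]
 [506.3 302.5 285.9]
 [507.4 305.4 300.4]
 [509.  315.9 301. ]
 [532.8 320.  289.6]
 [533.4 321.7 302.4]
 [534.  310.5 278.6]
 [534.9 310.7 302.2]
 [536.2 308.5 286.2]
 [537.2 316.3 303.4]
 [538.3 308.2 297. ]
 [539.5 307.3 298.8]
 [541.  319.7 302.5]
 [542.4 318.1 302.5]
 [543.2 314.2 303.8]
 [544.8 323.9 303.2]
 [545.8 310.8 304.1]
 [569.9 326.3 298.7]
 [570.8 324.7 301.8]
 [571.2 320.2 294.6]
 [571.8 314.8 295.9]
 [572.5 316.1 303.1]
 [573.8 314.2 303.5]
 [574.8 321.7 304.3]
 [576.2 313.5 298. ]
 [577.4 327.9 304.4]
 [578.7 314.1 282.7]
 [579.8 320.7 302.6]
 [580.9 314.  289.6]
 [582.5 316.2 301.8]
 [583.7 313.9 292.8]]
```

Run:
```python
from h import *
import cv2
a=pickle.load(open("top0.pkl","rb"))["img"][225:345,85:205];b=pickle.load(open("scene0.pkl","rb"))["img"][140:260,350:470]
cv2.imwrite("pics/crop.png",np.hstack([cv2.resize(x,(400,400),interpolation=2) for x in(a,b)]))
```

```text
(no output)
```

View pics/crop.png

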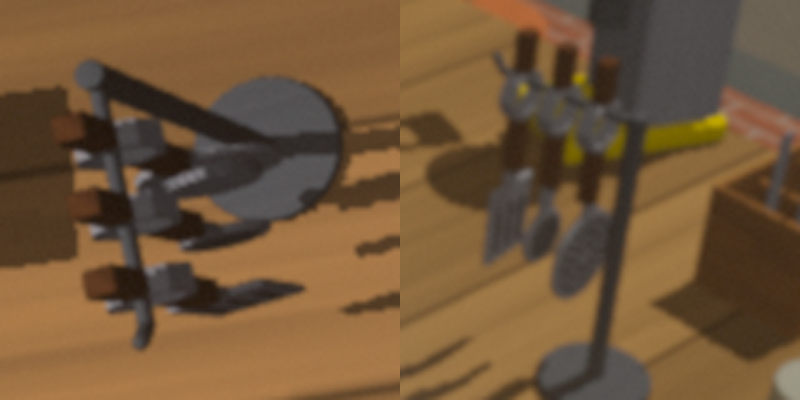

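The crop shows the paddle in front, then the spoon, then the strainer, with the tabs above the peg. Next I'm checking the tall grinder near the start pose and planning the first move.

```bash
cat >> h.py <<'E'
from scipy.spatial.transform import Rotation as Ro
def Rdown(yd):  # tool z down, tool y at yaw yd deg
    a=np.radians(yd);y=np.array([np.cos(a),np.sin(a),0]);z=np.array([0,0,-1.]);return np.stack([np.cross(y,z),y,z],1)
def to(pos,R,arm):
    s=arm.state();A=s["tool_rot"];d=A.T@(np.array(pos)-s["tcp_pos"]);r=Ro.from_matrix(A.T@R).as_rotvec(degrees=True)
    print("t",round(s["time"],2),"tcp",s["tcp_pos"].round(1),"dp",d.round(1),"dr",r.round(2),"open",round(s["opening"],1),"gf",round(float(s["gripper_force"]),1),"F",s["wrist_force"].round(1),"q",s["joint_pos"].round(0))
E
python3 - <<'E'
from h import *
from plant import arm
np.set_printoptions(precision=1,suppress=True)
for n in("scene","top"):
    s=pickle.load(open(n+"0.pkl","rb"));w=cloud(s);p=w.reshape(-1,3)
    m=(p[:,2]>100)&(p[:,0]>50)&(p[:,0]<620)&(p[:,1]>330)&(p[:,1]<900)
    q=p[m]
    for lo,hi in((100,200),(200,300),(300,450),(450,800)):
        k=q[(q[:,2]>lo)&(q[:,2]<=hi)]
        if len(k):print(n,lo,hi,len(k),np.percentile(k,[2,98],axis=0).ravel())
p=w=None
to([502,309.3,340],Rdown(99.2),arm)
E
```

```text
scene 100 200 1718 [259.5 334.3 101.4 609.1 755.6 197.2]
scene 200 300 1502 [157.9 334.1 202.7 573.8 759.6 298.4]
scene 300 450 3157 [139.4 536.8 303.3 378.  767.5 442.2]
scene 450 800 1756 [148.4 433.5 454.2 227.6 651.2 601.2]
top 100 200 615 [497.5 330.9 100.7 615.5 624.2 169. ]
top 200 300 77 [493.  330.3 235.8 613.9 341.9 269.4]
t 0.1 tcp [172.5 626.2 221.7] dp [-401.8 -218.2 -117.9] dr [ -0.1  -0.  -24.6] open 87.0 gf 0.0 F [-0.3  0.7 -0.7] q [-80.  19.   2.  84.  -1.  77.  -3.]
```

Request:
{"op": "step_arm", "data": {"dp": [[-0.0157,-0.032,-0.0167],[-0.0157,-0.032,-0.0167],[-0.0157,-0.032,-0.0167],[-0.0157,-0.032,-0.0167],[-0.0157,-0.032,-0.0167],[-0.0157,-0.032,-0.0167],[0,0,0],[0,0,0],[0,0,0],[0,0,0]], "dr": [[0,0,0],[0,0,0],[0,0,0],[0,0,0],[0,0,0],[0,0,0],[0,0,-6.15],[0,0,-6.15],[0,0,-6.15],[0,0,-6.15]], "fingers": [100,100,100,100,100,100,100,100,100,100], "grip_force": 30}}

```text
time: 0.93
tcp_pos: [212.5, 416.1, 322.8]
tool_rot: [[-0.986, -0.165, -0.0], [-0.165, 0.986, 0.0], [0.0, 0.0, -1.0]]
wrist_force: [0.2, -0.5, 0.3]
opening: 87.2
gripper_force: 0.0
```

Run:
```python
from h import *
from plant import arm
to([502,309.3,330],Rdown(99.2),arm)
```

```text
t 0.93 tcp [212.5 416.1 322.8] dp [-268.  -153.1   -7.3] dr [ 0.01 -0.    0.28] open 87.2 gf 0.0 F [ 0.2 -0.5  0.3] q [-75.  -5.   6.  99.   1.  86.  31.]
```

Request:
{"op": "step_arm", "data": {"dp": [[-0.0298,-0.017,-0.0008],[-0.0298,-0.017,-0.0008],[-0.0298,-0.017,-0.0008],[-0.0298,-0.017,-0.0008],[-0.0298,-0.017,-0.0008],[-0.0298,-0.017,-0.0008],[-0.0298,-0.017,-0.0008],[-0.0298,-0.017,-0.0008],[-0.0298,-0.017,-0.0008],[0,0,0]], "dr": [[0,0,0],[0,0,0],[0,0,0],[0,0,0],[0,0,0],[0,0,0],[0,0,0],[0,0,0],[0,0,0],[0,0,0]], "fingers": [100,100,100,100,100,100,100,100,100,100]}}

```text
time: 1.77
tcp_pos: [506.9, 303.5, 329.1]
tool_rot: [[-0.988, -0.152, 0.002], [-0.152, 0.988, -0.003], [-0.001, -0.004, -1.0]]
wrist_force: [0.1, -1.9, -0.7]
opening: 87.1
gripper_force: 0.0
```

Run:
```python
from h import *
from plant import arm,snapshot
import cv2
to([502,309.3,275],Rdown(99.2),arm)
s=snapshot("scene");cv2.imwrite("pics/s1.png",cv2.resize(s["img"][60:300,250:570],(800,600)))
```

```text
t 1.77 tcp [506.9 303.5 329.1] dp [ 4.1  6.7 54. ] dr [-0.21  0.07 -0.43] open 87.1 gf 0.0 F [ 0.1 -1.9 -0.7] q [-57.  10.  26.  84.  -4.  87.  67.]
```

View pics/s1.png

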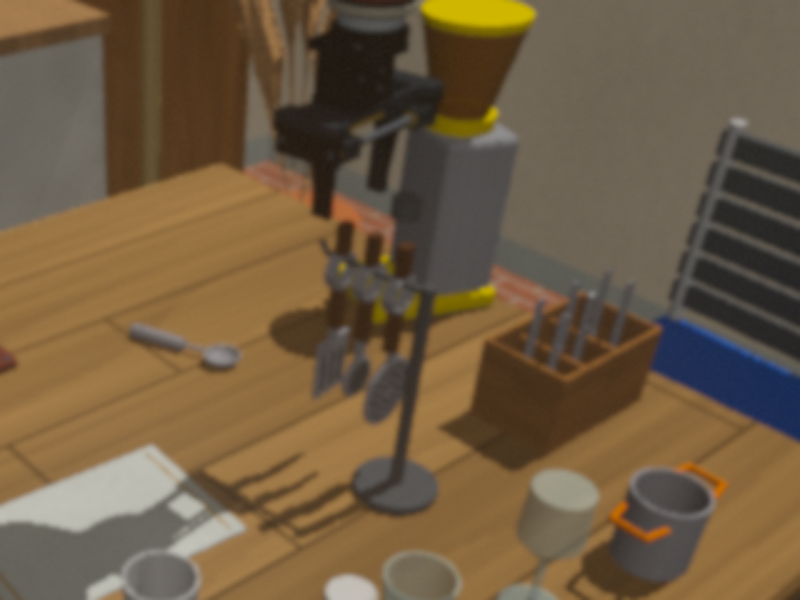

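The gripper stands over the front tab (about 345,240 in the crop) with the fingers astride it. I'm lowering it now.

Request:
{"op": "step_arm", "data": {"dp": [[0,0,0.01],[0,0,0.01],[0,0,0.01],[0,0,0.01],[0,0,0],[0,0,0]], "dr": [[0,0,0],[0,0,0],[0,0,0],[0,0,0],[0,0,0],[0,0,0]], "fingers": [100,100,100,100,100,100]}}

```text
time: 2.32
tcp_pos: [500.8, 308.5, 289.2]
tool_rot: [[-0.987, -0.161, -0.001], [-0.161, 0.987, -0.001], [0.001, -0.001, -1.0]]
wrist_force: [-0.5, -0.1, 0.9]
opening: 87.0
gripper_force: 0.0
```

Run:
```python
from h import *
from plant import arm
to([502,309.3,275],Rdown(99.2),arm)
```

```text
t 2.32 tcp [500.8 308.5 289.2] dp [-1.3  0.6 14.2] dr [-0.03 -0.08  0.05] open 87.0 gf 0.0 F [-0.5 -0.1  0.9] q [-57.  11.  25.  88.  -5.  82.  67.]
```

Request:
{"op": "step_arm", "data": {"dp": [[-0.0013,0.0006,0.014],[0,0,0],[0,0,0],[0,0,0],[0,0,0],[0,0,0],[0,0,0],[0,0,0]], "dr": [[0,0,0],[0,0,0],[0,0,0],[0,0,0],[0,0,0],[0,0,0],[0,0,0],[0,0,0]], "fingers": [100,100,5,0,0,0,0,0], "grip_force": 30}}

```text
time: 2.98
tcp_pos: [502.9, 309.2, 276.2]
tool_rot: [[-0.987, -0.16, 0.0], [-0.16, 0.987, 0.0], [-0.0, 0.0, -1.0]]
wrist_force: [-0.2, -0.8, -0.2]
opening: 55.1
gripper_force: 0.0
```

Request:
{"op": "step_arm", "data": {"dp": [[0,0,0],[0,0,0],[0,0,0],[0,0,0],[0,0,0],[0,0,0],[0,0,0],[0,0,0],[0,0,0]], "dr": [[0,0,0],[0,0,0],[0,0,0],[0,0,0],[0,0,0],[0,0,0],[0,0,0],[0,0,0],[0,0,0]], "fingers": [0,0,0,0,0,0,0,0,0]}}

```text
time: 3.73
tcp_pos: [502.8, 309.3, 276.0]
tool_rot: [[-0.987, -0.16, -0.0], [-0.16, 0.987, 0.0], [0.0, 0.0, -1.0]]
wrist_force: [-0.7, 1.7, -0.1]
opening: 15.9
gripper_force: 30.0
```

Request:
{"op": "step_arm", "data": {"dp": [[0,0,-0.006],[0,0,-0.006],[0,0,-0.006],[0,0,0],[0.008,0,0],[0.014,0,0],[0.014,0,0],[0.014,0,0],[0.014,0,0],[0.014,0,0]], "dr": [[0,0,0],[0,0,0],[0,0,0],[0,0,0],[0,0,0],[0,0,0],[0,0,0],[0,0,0],[0,0,0],[0,0,0]], "fingers": [0,0,0,0,0,0,0,0,0,0]}}

```text
time: 4.57
tcp_pos: [424.6, 296.3, 293.7]
tool_rot: [[-0.987, -0.16, -0.0], [-0.16, 0.987, -0.0], [0.0, -0.0, -1.0]]
wrist_force: [0.7, 1.0, -0.7]
opening: 15.5
gripper_force: 30.0
```

Run:
```python
from h import *
from plant import arm
c,s=np.cos(np.radians(20.1)),np.sin(np.radians(20.1))
P=lambda d:[576-c*d,-283.2-s*d]
for d in(195,60,34,110): print(d,np.round(P(d),1))
to(P(195)+[295],Rdown(110.1),arm)
```

```text
195 [ 392.9 -350.2]
60 [ 519.7 -303.8]
34 [ 544.1 -294.9]
110 [ 472.7 -321. ]
t 4.57 tcp [424.6 296.3 293.7] dp [ 134.7 -633.1   -1.1] dr [-1.000e-02 -2.000e-02 -1.089e+01] open 15.5 gf 30.0 F [ 0.7  1.  -0.7] q [-61.   1.  22.  97.  -0.  82.  60.]
```

Request:
{"op": "step_arm", "data": {"dp": [[0,-0.02,0],[0,-0.033,0],[0,-0.035,0],[0,-0.035,0],[0,-0.035,0],[0,-0.035,0],[0,-0.035,0],[0,-0.035,0],[-0.002,-0.0335,0]], "dr": [[0,0,0],[0,0,0],[0,0,0],[0,0,0],[0,0,0],[0,0,0],[0,0,0],[0,0,0],[0,0,0]], "fingers": [0,0,0,0,0,0,0,0,0], "grip_force": 45}}

```text
time: 5.32
tcp_pos: [474.4, 2.3, 293.9]
tool_rot: [[-0.987, -0.16, -0.0], [-0.16, 0.987, 0.001], [-0.0, 0.001, -1.0]]
wrist_force: [1.4, 0.1, -1.1]
opening: 15.5
gripper_force: 45.0
```

Request:
{"op": "step_arm", "data": {"dp": [[0.0137,-0.0332,0],[0.0137,-0.0332,0],[0.0137,-0.0332,0],[0.0137,-0.0332,0],[0.0137,-0.0332,0],[0.0137,-0.0332,0],[0.0137,-0.0332,0],[0.0137,-0.0332,0],[0.0137,-0.0332,0],[0.0137,-0.0332,0]], "dr": [[0,0,0],[0,0,0],[0,0,0],[0,0,0],[0,0,0],[0,0,0],[0,0,0],[0,0,0],[0,0,0],[0,0,0]], "fingers": [0,0,0,0,0,0,0,0,0,0]}}

```text
time: 6.15
tcp_pos: [391.4, -346.8, 294.0]
tool_rot: [[-0.987, -0.16, 0.003], [-0.16, 0.987, 0.003], [-0.004, 0.002, -1.0]]
wrist_force: [1.0, 0.9, -3.6]
opening: 15.6
gripper_force: 45.0
```

Request:
{"op": "step_arm", "data": {"dp": [[0,0,0],[0,0,0],[0,0,0],[0,0,0]], "dr": [[0,0,-5.45],[0,0,-5.45],[0,0,0],[0,0,0]], "fingers": [0,0,0,0]}}

```text
time: 6.48
tcp_pos: [392.9, -344.8, 293.5]
tool_rot: [[-0.94, -0.341, -0.0], [-0.341, 0.94, 0.001], [0.0, 0.001, -1.0]]
wrist_force: [0.9, -0.3, -1.8]
opening: 15.3
gripper_force: 45.0
```

```bash
cat >> h.py <<'E'
c_,s_=np.cos(np.radians(20.1)),np.sin(np.radians(20.1))
P=lambda d,z:[576-c_*d,-283.2-s_*d,z]
E
python3 - <<'E'
from h import *
from plant import arm
to(P(195,294),Rdown(110.1),arm);to(P(50,294),Rdown(110.1),arm)
E
```

```text
t 6.48 tcp [ 392.9 -344.8  293.5] dp [ 1.9 -5.1 -0.5] dr [ 0.05 -0.   -0.14] open 15.3 gf 45.0 F [ 0.9 -0.3 -1.8] q [-35.   1.  75.  98.  -1.  82. 149.]
t 6.48 tcp [ 392.9 -344.8  293.5] dp [-143.1   -4.7   -0.5] dr [ 0.05 -0.   -0.14] open 15.3 gf 45.0 F [ 0.9 -0.3 -1.8] q [-35.   1.  75.  98.  -1.  82. 149.]
```

Request:
{"op": "step_arm", "data": {"dp": [[0,-0.0048,0],[-0.01,0,0],[-0.015,0,0],[-0.015,0,0],[-0.015,0,0],[-0.01,0,0],[0,0,0]], "dr": [[0,0,0],[0,0,0],[0,0,0],[0,0,0],[0,0,0],[0,0,0],[0,0,0]], "fingers": [0,0,0,0,0,0,0]}}

```text
time: 7.07
tcp_pos: [457.8, -325.4, 293.7]
tool_rot: [[-0.938, -0.345, -0.0], [-0.345, 0.938, 0.0], [-0.0, 0.0, -1.0]]
wrist_force: [-0.3, 1.0, -1.7]
opening: 15.7
gripper_force: 45.0
```

Run:
```python
from h import *
from plant import arm,snapshot
import cv2
to(P(50,294),Rdown(110.1),arm)
a=snapshot("top")["img"][190:330,440:600];b=snapshot("scene")["img"][190:330,80:240]
cv2.imwrite("pics/s2.png",np.hstack([cv2.resize(x,(400,350),interpolation=2) for x in(a,b)]))
```

```text
t 7.07 tcp [ 457.8 -325.4  293.7] dp [-75.5  -1.1  -0.3] dr [0.02 0.01 0.1 ] open 15.7 gf 45.0 F [-0.3  1.  -1.7] q [-24.  11.  65.  92. -10.  83. 151.]
```

View pics/s2.png

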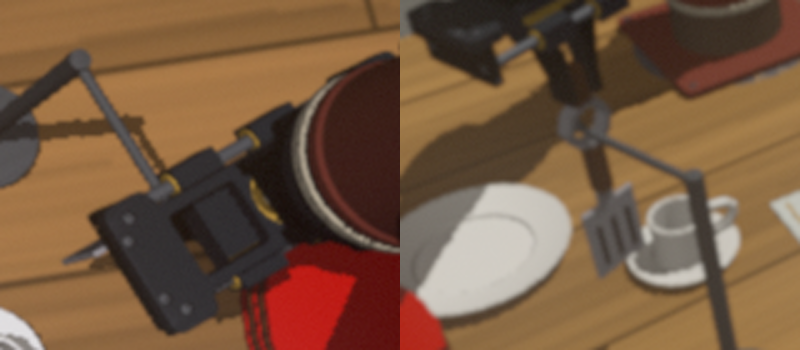

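The left half shows the gripper in line with the peg. The right half shows the peg tip through the paddle's eye (about 580,125). Joint 7 is close to its limit, so I'll turn back 5° while sliding in.

Request:
{"op": "step_arm", "data": {"dp": [[0,0,0],[-0.013,0.001,0],[-0.0135,0.001,0],[-0.0135,0.001,0],[-0.0135,0.001,0],[-0.0135,0.001,0],[-0.013,0.0009,0],[0,0,0]], "dr": [[0,0,5],[0,0,0],[0,0,0],[0,0,0],[0,0,0],[0,0,0],[0,0,0],[0,0,0]], "fingers": [0,0,0,0,0,0,0,0]}}

```text
time: 7.83
tcp_pos: [533.7, -299.2, 293.7]
tool_rot: [[-0.965, -0.263, 0.0], [-0.263, 0.965, -0.0], [-0.0, -0.0, -1.0]]
wrist_force: [0.6, -0.2, -1.8]
opening: 15.1
gripper_force: 45.0
```

Run:
```python
from h import *
from plant import arm
to(P(45,276),Rdown(105.1),arm)
```

```text
t 7.83 tcp [ 533.7 -299.2  293.7] dp [-0.2  0.5 17.7] dr [-0.01  0.01  0.15] open 15.1 gf 45.0 F [ 0.6 -0.2 -1.8] q [-22.  20.  62.  85. -18.  85. 146.]
```

Request:
{"op": "step_arm", "data": {"dp": [[0,0,0.006],[0,0,0.006],[0,0,0.0058],[0,0,0],[0,0,0],[0,0,0],[0,0,0],[0,0,0],[0,0,0],[0,0,0]], "dr": [[0,0,0],[0,0,0],[0,0,0],[0,0,0],[0,0,0],[0,0,0],[0,0,0],[0,0,0],[0,0,0],[0,0,0]], "fingers": [0,0,0,0,45,45,45,45,45,45]}}

```text
time: 8.67
tcp_pos: [531.4, -300.9, 276.1]
tool_rot: [[-0.965, -0.261, -0.0], [-0.261, 0.965, 0.0], [0.0, 0.0, -1.0]]
wrist_force: [-0.4, 0.5, -0.2]
opening: 38.3
gripper_force: 0.0
```

Request:
{"op": "step_arm", "data": {"dp": [[0,0,-0.008],[0,0,-0.012],[0,0,-0.015],[0,0,-0.025],[0,0,0]], "dr": [[0,0,0],[0,0,0],[0,0,0],[0,0,0],[0,0,0]], "fingers": [45,45,45,45,45]}}

```text
time: 9.08
tcp_pos: [532.4, -302.3, 341.5]
tool_rot: [[-0.966, -0.26, 0.005], [-0.26, 0.966, -0.003], [-0.004, -0.004, -1.0]]
wrist_force: [0.5, -1.0, 0.6]
opening: 39.5
gripper_force: 0.0
```

Run:
```python
from h import *
from plant import arm,snapshot
s=snapshot("scene");w=cloud(s)[190:330,80:240].reshape(-1,3)
p=w[(w[:,2]>274)&(w[:,2]<315)]
d=(576-p[:,0])*c_+(-283.2-p[:,1])*s_;l=-(p[:,0]-576)*s_+(p[:,1]+283.2)*c_
k=(d>10)&(d<130)&(abs(l)<25)
print(k.sum(),np.percentile(d[k],[5,50,95]),np.percentile(l[k],[5,50,95]),np.percentile(p[k,2],[5,95]))
to([539.5,315.2,334],Rdown(99.2),arm)
```

```text
162 [40.62000475 43.28735806 53.28485005] [-9.90320692 -5.09619762  4.33544666] [275.72457863 305.62398462]
t 9.13 tcp [ 532.1 -302.1  339.5] dp [-167.7  594.1    4.2] dr [-0.17  0.19  5.88] open 39.1 gf 0.0 F [-0.8  0.4  0.3] q [-21.  20.  63.  81. -17.  90. 145.]
```

Request:
{"op": "step_arm", "data": {"dp": [[-0.0112,0.0396,0],[-0.0112,0.0396,0],[-0.0112,0.0396,0],[-0.0112,0.0396,0],[-0.0112,0.0396,0],[-0.0112,0.0396,0],[-0.0112,0.0396,0],[-0.0112,0.0396,0],[-0.0112,0.0396,0],[-0.0112,0.0396,0]], "dr": [[0,0,0],[0,0,0],[0,0,0],[0,0,0],[0,0,0],[0,0,0],[0,0,0],[0,0,0],[0,0,0],[0,0,0]], "fingers": [45,45,45,45,45,45,45,45,45,45]}}

```text
time: 9.97
tcp_pos: [536.0, 112.5, 336.7]
tool_rot: [[-0.965, -0.261, 0.0], [-0.261, 0.965, 0.001], [-0.001, 0.001, -1.0]]
wrist_force: [1.2, -0.1, 0.8]
opening: 39.3
gripper_force: 0.0
```

Request:
{"op": "step_arm", "data": {"dp": [[-0.0112,0.0396,0],[-0.0112,0.0396,0],[-0.0112,0.0396,0],[-0.0112,0.0396,0],[-0.0112,0.0396,0],[0,0,0],[0,0,0],[0,0,0]], "dr": [[0,0,0],[0,0,0],[0,0,0],[0,0,0],[0,0,0],[0,0,5.9],[0,0,0],[0,0,0]], "fingers": [45,45,45,45,45,45,45,45]}}

```text
time: 10.63
tcp_pos: [539.1, 315.8, 336.0]
tool_rot: [[-0.987, -0.162, 0.0], [-0.162, 0.987, -0.001], [0.0, -0.001, -1.0]]
wrist_force: [0.3, -0.6, -0.2]
opening: 39.3
gripper_force: 0.0
```

Run:
```python
from h import *
from plant import arm,snapshot
to([539.5,315.2,275.5],Rdown(99.2),arm)
s=snapshot("scene");w=cloud(s).reshape(-1,3)
p=w[(w[:,2]>276)&(w[:,2]<308)&(w[:,0]>480)&(w[:,0]<600)&(w[:,1]>290)&(w[:,1]<335)]
print(len(p),np.sort(p[:,0])[::12].round(0),p.mean(0))
```

```text
t 10.63 tcp [539.1 315.8 336. ] dp [-0.3 -0.5 60.5] dr [-0.09 -0.    0.1 ] open 39.3 gf 0.0 F [ 0.3 -0.6 -0.2] q [-71.  18.  49.  79. -13.  89.  76.]
172 [533. 538. 540. 542. 545. 546. 547. 569. 575. 578. 580. 582. 584. 585.
 586.] [562.05489481 313.48218465 292.58420706]
```

Request:
{"op": "step_arm", "data": {"dp": [[0,-0.0005,0.02],[0,0,0.02],[0,0,0.0125],[0,0,0.008],[0,0,0],[0,0,0],[0,0,0],[0,0,0],[0,0,0],[0,0,0]], "dr": [[0,0,0],[0,0,0],[0,0,0],[0,0,0],[0,0,0],[0,0,0],[0,0,0],[0,0,0],[0,0,0],[0,0,0]], "fingers": [45,45,45,45,45,0,0,0,0,0]}}

```text
time: 11.52
tcp_pos: [539.6, 315.1, 276.4]
tool_rot: [[-0.987, -0.159, 0.001], [-0.159, 0.987, -0.001], [-0.001, -0.001, -1.0]]
wrist_force: [0.2, -0.9, 1.9]
opening: 15.5
gripper_force: 44.8
```

Request:
{"op": "step_arm", "data": {"dp": [[0,0,0],[0,0,0]], "dr": [[0,0,0],[0,0,0]], "fingers": [0,0]}}

```text
time: 11.68
tcp_pos: [539.6, 315.1, 276.3]
tool_rot: [[-0.987, -0.159, 0.001], [-0.159, 0.987, -0.0], [-0.001, -0.0, -1.0]]
wrist_force: [0.7, -3.5, 6.6]
opening: 15.9
gripper_force: 44.8
```

Request:
{"op": "step_arm", "data": {"dp": [[0,0,-0.006],[0,0,-0.006],[0,0,-0.006],[0,0,0],[0.01,0,0],[0.02,0,0],[0.02,0,0],[0.02,0,0],[0.02,0,0],[0.02,0,0]], "dr": [[0,0,0],[0,0,0],[0,0,0],[0,0,0],[0,0,0],[0,0,0],[0,0,0],[0,0,0],[0,0,0],[0,0,0]], "fingers": [0,0,0,0,0,0,0,0,0,0]}}

```text
time: 12.52
tcp_pos: [428.8, 297.9, 293.1]
tool_rot: [[-0.987, -0.16, -0.001], [-0.16, 0.987, -0.0], [0.001, -0.0, -1.0]]
wrist_force: [-0.1, 0.1, -0.3]
opening: 15.8
gripper_force: 44.8
```

Run:
```python
from h import *
from plant import arm,snapshot
to([475,0,294],Rdown(99.2),arm)
to(P(185,294),Rdown(105.1),arm)
A=Rdown(99.2);print(A.T@(np.array(P(185,294))-[475,0,294]))
```

```text
t 12.52 tcp [428.8 297.9 293.1] dp [   2.2 -301.4   -0.8] dr [-0.01 -0.03  0.03] open 15.8 gf 44.8 F [-0.1  0.1 -0.3] q [-85.   1.  47.  97.  -1.  82.  61.]
t 12.52 tcp [428.8 297.9 293.1] dp [ 129.6 -632.    -0.7] dr [-0.01 -0.03 -5.87] open 15.8 gf 44.8 F [-0.1  0.1 -0.3] q [-85.   1.  47.  97.  -1.  82.  61.]
[ 127.23995143 -330.68764718    0.        ]
```

Request:
{"op": "step_arm", "data": {"dp": [[-0.0111,-0.0305,0],[-0.0111,-0.0305,0],[-0.0111,-0.0305,0],[-0.0111,-0.0305,0],[-0.0111,-0.0305,0],[-0.0111,-0.0305,0],[-0.0111,-0.0305,0],[0.005,-0.031,0],[0.005,-0.031,0],[0.005,-0.031,0]], "dr": [[0,0,0],[0,0,0],[0,0,0],[0,0,0],[0,0,0],[0,0,0],[0,0,0],[0,0,0],[0,0,0],[0,0,0]], "fingers": [0,0,0,0,0,0,0,0,0,0]}}

```text
time: 13.35
tcp_pos: [540.6, 4.3, 293.2]
tool_rot: [[-0.987, -0.16, -0.001], [-0.16, 0.987, 0.0], [0.001, 0.0, -1.0]]
wrist_force: [0.7, -0.6, -0.8]
opening: 15.6
gripper_force: 44.9
```

Request:
{"op": "step_arm", "data": {"dp": [[0.005,-0.031,0],[0.005,-0.031,0],[0.005,-0.031,0],[0.005,-0.031,0]], "dr": [[0,0,0],[0,0,0],[0,0,0],[0,0,0]], "fingers": [0,0,0,0]}}

```text
time: 13.68
tcp_pos: [540.6, -120.8, 293.4]
tool_rot: [[-0.987, -0.161, -0.0], [-0.161, 0.987, 0.001], [-0.0, 0.001, -1.0]]
wrist_force: [0.5, 0.4, -1.3]
opening: 15.7
gripper_force: 44.9
```

Run:
```python
from h import *
from plant import arm,snapshot
to(P(185,294),Rdown(105.1),arm)
```

```text
t 13.68 tcp [ 540.6 -120.8  293.4] dp [ 172.8 -200.8   -0.9] dr [ 0.08  0.01 -5.86] open 15.7 gf 44.9 F [ 0.5  0.4 -1.3] q [-50.  10.  67.  93.  -9.  83. 117.]
```

Request:
{"op": "step_arm", "data": {"dp": [[0.0329,0.0053,0],[0.0329,0.0053,0],[0.0329,0.0053,0],[-0.006,0.037,0],[-0.006,0.037,0],[-0.006,0.037,0],[-0.006,0.037,0],[-0.006,0.037,0],[-0.006,0.037,0],[-0.006,0.037,0]], "dr": [[0,0,0],[0,0,0],[0,0,0],[0,0,0],[0,0,0],[0,0,0],[0,0,0],[0,0,0],[0,0,0],[0,0,0]], "fingers": [0,0,0,0,0,0,0,0,0,0]}}

```text
time: 14.52
tcp_pos: [464.3, 145.7, 295.9]
tool_rot: [[-0.987, -0.158, -0.006], [-0.158, 0.987, 0.004], [0.005, 0.005, -1.0]]
wrist_force: [1.7, 0.4, -1.2]
opening: 15.6
gripper_force: 44.9
```

Request:
{"op": "step_arm", "data": {"dp": [[-0.006,0.037,0],[-0.0345,-0.0056,0],[-0.0345,-0.0056,0],[-0.0345,-0.0056,0],[-0.0345,-0.0056,0]], "dr": [[0,0,0],[0,0,0],[0,0,0],[0,0,0],[0,0,0]], "fingers": [0,0,0,0,0]}}

```text
time: 14.93
tcp_pos: [605.9, 182.2, 295.0]
tool_rot: [[-0.987, -0.161, -0.006], [-0.161, 0.987, 0.003], [0.005, 0.004, -1.0]]
wrist_force: [-0.9, 0.4, -0.5]
opening: 15.5
gripper_force: 45.0
```

Run:
```python
from h import *
from plant import arm,snapshot
to(P(185,294),Rdown(105.1),arm)
```

```text
t 14.93 tcp [605.9 182.2 295. ] dp [ 2.859e+02 -4.894e+02  4.000e-01] dr [ 0.25 -0.28 -5.86] open 15.5 gf 45.0 F [-0.9  0.4 -0.5] q [-57.  20.  48.  82. -15.  85.  90.]
```

Request:
{"op": "step_arm", "data": {"dp": [[0.0099,-0.0366,0],[0.0099,-0.0366,0],[0.0099,-0.0366,0],[0.0099,-0.0366,0],[0.0099,-0.0366,0],[0.0099,-0.0366,0],[0.0099,-0.0366,0],[0.0099,-0.0366,0],[0.0298,-0.0154,0],[0.0298,-0.0154,0]], "dr": [[0,0,0],[0,0,0],[0,0,0],[0,0,0],[0,0,0],[0,0,0],[0,0,0],[0,0,0],[0,0,0],[0,0,0]], "fingers": [0,0,0,0,0,0,0,0,0,0]}}

```text
time: 15.77
tcp_pos: [517.8, -162.5, 293.8]
tool_rot: [[-0.988, -0.156, -0.008], [-0.156, 0.988, 0.001], [0.007, 0.002, -1.0]]
wrist_force: [-1.4, -0.1, -0.8]
opening: 15.4
gripper_force: 45.0
```

Request:
{"op": "step_arm", "data": {"dp": [[0.0298,-0.0154,0],[0.0298,-0.0154,0],[0.0298,-0.0154,0],[0,0,0]], "dr": [[0,0,0],[0,0,0],[0,0,0],[0,0,0]], "fingers": [0,0,0,0]}}

```text
time: 16.1
tcp_pos: [433.1, -225.2, 294.9]
tool_rot: [[-0.989, -0.15, -0.005], [-0.15, 0.989, 0.006], [0.004, 0.007, -1.0]]
wrist_force: [-0.0, -0.1, -1.3]
opening: 15.2
gripper_force: 45.0
```

Run:
```python
from h import *
from plant import arm,snapshot
to(P(180,294),Rdown(105.1),arm)
```

```text
t 16.1 tcp [ 433.1 -225.2  294.9] dp [  43.8 -114.5    0.3] dr [ 0.42 -0.18 -6.45] open 15.2 gf 45.0 F [-0.  -0.1 -1.3] q [-40.  -8.  58. 101.   6.  83. 116.]
```

Request:
{"op": "step_arm", "data": {"dp": [[0.011,-0.0286,0],[0.011,-0.0286,0],[0.011,-0.0286,0],[0.011,-0.0286,0],[0,0,0],[0,0,0],[0,0,0]], "dr": [[0,0,0],[0,0,0],[0,0,0],[0,0,0],[0.4,-0.2,-6.4],[0,0,0],[0,0,0]], "fingers": [0,0,0,0,0,0,0]}}

```text
time: 16.68
tcp_pos: [412.7, -339.4, 294.5]
tool_rot: [[-0.964, -0.265, -0.001], [-0.265, 0.964, -0.002], [0.002, -0.002, -1.0]]
wrist_force: [0.5, 1.0, -1.1]
opening: 15.8
gripper_force: 45.0
```

Run:
```python
from h import *
from plant import arm,snapshot
to(P(180,294),Rdown(105.1),arm)
to(P(88,294),Rdown(105.1),arm)
```

```text
t 16.68 tcp [ 412.7 -339.4  294.5] dp [ 7.1 -3.9  0.5] dr [-0.1  -0.09  0.24] open 15.8 gf 45.0 F [ 0.5  1.  -1.1] q [-31.   6.  71.  96.  -5.  82. 146.]
t 16.68 tcp [ 412.7 -339.4  294.5] dp [-84.6   3.7   0.4] dr [-0.1  -0.09  0.24] open 15.8 gf 45.0 F [ 0.5  1.  -1.1] q [-31.   6.  71.  96.  -5.  82. 146.]
```

Request:
{"op": "step_arm", "data": {"dp": [[0,-0.0042,0],[0,0,0],[-0.0121,0.0011,0],[-0.0121,0.0011,0],[-0.0121,0.0011,0],[-0.0121,0.0011,0],[-0.0121,0.0011,0],[-0.0121,0.0011,0],[-0.0121,0.0011,0],[0,0,0]], "dr": [[0,0,0],[0,0,0],[0,0,0],[0,0,0],[0,0,0],[0,0,0],[0,0,0],[0,0,0],[0,0,0],[0,0,0]], "fingers": [0,0,0,0,0,0,0,0,0,0]}}

```text
time: 17.52
tcp_pos: [496.3, -311.9, 294.5]
tool_rot: [[-0.963, -0.27, -0.0], [-0.27, 0.963, -0.003], [0.001, -0.003, -1.0]]
wrist_force: [1.4, 0.9, -1.3]
opening: 15.7
gripper_force: 45.0
```

Run:
```python
from h import *
from plant import arm,snapshot
import cv2
to(P(88,276),Rdown(105.1),arm)
b=snapshot("scene")["img"][190:330,80:240]
cv2.imwrite("pics/s3.png",cv2.resize(b,(400,350),interpolation=2))
```

```text
t 17.52 tcp [ 496.3 -311.9  294.5] dp [ 3.3 -0.6 18.5] dr [-0.16 -0.07  0.59] open 15.7 gf 45.0 F [ 1.4  0.9 -1.3] q [-25.  17.  66.  89. -16.  84. 148.]
```

View pics/s3.png

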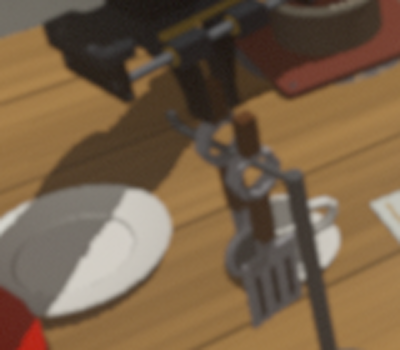

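The picture shows the spoon's eye threaded on the peg (about 210,145), behind the paddle (250,170). I'm lowering and releasing.

Request:
{"op": "step_arm", "data": {"dp": [[0,0,0.006],[0,0,0.006],[0,0,0.006],[0,0,0],[0,0,0],[0,0,0],[0,0,0],[0,0,0],[0,0,0],[0,0,0]], "dr": [[0,0,0],[0,0,0],[0,0,0],[0,0,0],[0,0,0],[0,0,0],[0,0,0],[0,0,0],[0,0,0],[0,0,0]], "fingers": [0,0,0,0,45,45,45,45,45,45]}}

```text
time: 18.4
tcp_pos: [493.5, -314.1, 276.7]
tool_rot: [[-0.964, -0.267, -0.001], [-0.267, 0.964, -0.003], [0.001, -0.003, -1.0]]
wrist_force: [0.1, -1.1, 0.0]
opening: 37.8
gripper_force: 0.0
```

Request:
{"op": "step_arm", "data": {"dp": [[0,0,-0.008],[0,0,-0.012],[0,0,-0.015],[0,0,-0.025],[0,0,0]], "dr": [[0,0,0],[0,0,0],[0,0,0],[0,0,0],[0,0,0]], "fingers": [45,45,45,45,45]}}

```text
time: 18.82
tcp_pos: [494.6, -315.3, 341.9]
tool_rot: [[-0.964, -0.267, 0.004], [-0.267, 0.964, -0.006], [-0.003, -0.007, -1.0]]
wrist_force: [0.3, -0.5, 0.4]
opening: 39.1
gripper_force: 0.0
```

Run:
```python
from h import *
from plant import arm,snapshot
s=snapshot("scene");w=cloud(s)[190:330,80:240].reshape(-1,3)
p=w[(w[:,2]>274)&(w[:,2]<315)]
d=(576-p[:,0])*c_+(-283.2-p[:,1])*s_;l=-(p[:,0]-576)*s_+(p[:,1]+283.2)*c_
k=(d>10)&(d<130)&(abs(l)<25)
print(k.sum(),np.histogram(d[k],range(10,131,10)),np.percentile(l[k],[5,50,95]),np.percentile(p[k,2],[5,95]))
to([577.5,321.2,334],Rdown(99.2),arm)
```

```text
325 (array([  0,   0,   5, 130,  29,   0,  22, 120,  19,   0,   0,   0]), array([ 10,  20,  30,  40,  50,  60,  70,  80,  90, 100, 110, 120, 130])) [-9.48424753 -4.68688022  5.0491747 ] [276.05961639 305.94318469]
t 18.87 tcp [ 494.3 -315.   340. ] dp [-249.9  591.     3. ] dr [-0.33  0.12  6.27] open 39.3 gf 0.0 F [0.4 0.  0.2] q [-25.  16.  67.  85. -15.  89. 147.]
```

Request:
{"op": "step_arm", "data": {"dp": [[-0.0156,0.0369,0],[-0.0156,0.0369,0],[-0.0156,0.0369,0],[-0.0156,0.0369,0],[-0.0156,0.0369,0],[-0.0156,0.0369,0],[-0.0156,0.0369,0],[-0.0156,0.0369,0],[-0.0156,0.0369,0],[-0.0156,0.0369,0]], "dr": [[0,0,0],[0,0,0],[0,0,0],[0,0,0],[0,0,0],[0,0,0],[0,0,0],[0,0,0],[0,0,0],[0,0,0]], "fingers": [45,45,45,45,45,45,45,45,45,45]}}

```text
time: 19.7
tcp_pos: [545.2, 85.3, 336.0]
tool_rot: [[-0.964, -0.267, -0.0], [-0.267, 0.964, -0.002], [0.001, -0.002, -1.0]]
wrist_force: [0.3, -0.8, 1.9]
opening: 38.8
gripper_force: 0.0
```

Request:
{"op": "step_arm", "data": {"dp": [[-0.0156,0.0369,0],[-0.0156,0.0369,0],[-0.0156,0.0369,0],[-0.0156,0.0369,0],[-0.0156,0.0369,0],[-0.0156,0.0369,0],[0,0,0],[0,0,0],[0,0,0]], "dr": [[0,0,0],[0,0,0],[0,0,0],[0,0,0],[0,0,0],[0,0,0],[-0.3,0.1,6.3],[0,0,0],[0,0,0]], "fingers": [45,45,45,45,45,45,45,45,45]}}

```text
time: 20.45
tcp_pos: [576.7, 321.1, 334.6]
tool_rot: [[-0.987, -0.161, -0.003], [-0.161, 0.987, -0.0], [0.003, 0.0, -1.0]]
wrist_force: [-0.7, -1.8, -0.9]
opening: 38.9
gripper_force: 0.0
```

Run:
```python
from h import *
from plant import arm,snapshot
to([577.5,321.2,285],Rdown(99.2),arm)
w=cloud(pickle.load(open("scene0.pkl","rb")))[280:390,355:415].reshape(-1,3)
p=w[(w[:,2]>100)];print("bottle",np.nanpercentile(p,[3,97],axis=0).round(0))
w=cloud(snapshot("scene")).reshape(-1,3)
p=w[(w[:,2]>276)&(w[:,2]<308)&(w[:,0]>550)&(w[:,0]<600)&(w[:,1]>290)&(w[:,1]<335)]
print(len(p),np.percentile(p,[3,97],axis=0).round(1))
```

```text
t 20.45 tcp [576.7 321.1 334.6] dp [-1.  -0.  49.6] dr [ 0.02 -0.17  0.09] open 38.9 gf 0.0 F [-0.7 -1.8 -0.9] q [-68.  25.  52.  73. -19.  91.  80.]
bottle [[823. -68. 105.]
 [892.  -6. 222.]]
87 [[572.3 309.9 277. ]
 [586.3 326.4 305.9]]
```

Request:
{"op": "step_arm", "data": {"dp": [[0,0,0.018],[0,0,0.018],[0,0,0.0136],[0,0,0],[0,0,0],[0,0,0],[0,0,0],[0,0,0],[0,0,0],[0,0,0]], "dr": [[0,0,0],[0,0,0],[0,0,0],[0,0,0],[0,0,0],[0,0,0],[0,0,0],[0,0,0],[0,0,0],[0,0,0]], "fingers": [45,45,45,45,0,0,0,0,0,0]}}

```text
time: 21.33
tcp_pos: [577.0, 320.8, 286.2]
tool_rot: [[-0.987, -0.159, -0.002], [-0.159, 0.987, 0.001], [0.002, 0.002, -1.0]]
wrist_force: [0.2, -4.8, 6.4]
opening: 15.7
gripper_force: 44.9
```

Request:
{"op": "step_arm", "data": {"dp": [[0,0,0],[0,0,-0.006],[0,0,-0.006],[0,0,-0.006],[0,0,0],[0.01,0,0],[0.015,0,0],[0.015,0,0],[0.015,0,0],[0.015,0,0]], "dr": [[0,0,0],[0,0,0],[0,0,0],[0,0,0],[0,0,0],[0,0,0],[0,0,0],[0,0,0],[0,0,0],[0,0,0]], "fingers": [0,0,0,0,0,0,0,0,0,0]}}

```text
time: 22.17
tcp_pos: [506.5, 310.5, 303.2]
tool_rot: [[-0.987, -0.16, -0.004], [-0.16, 0.987, 0.001], [0.003, 0.002, -1.0]]
wrist_force: [-0.4, 0.4, -2.7]
opening: 15.7
gripper_force: 44.8
```

Run:
```python
from h import *
from plant import arm,snapshot
to([428,297,303],Rdown(99.2),arm)
```

```text
t 22.17 tcp [506.5 310.5 303.2] dp [79.6 -0.8  0.4] dr [ 0.11 -0.19 -0.  ] open 15.7 gf 44.8 F [-0.4  0.4 -2.7] q [-79.  15.  54.  87. -12.  85.  74.]
```

Request:
{"op": "step_arm", "data": {"dp": [[0.016,0,0],[0.016,0,0],[0.016,0,0],[0.016,0,0],[0.016,0,0],[0,0,0],[-0.0045,-0.03,0],[-0.0045,-0.038,0],[-0.0045,-0.038,0],[-0.0045,-0.038,0]], "dr": [[0,0,0],[0,0,0],[0,0,0],[0,0,0],[0,0,0],[0,0,0],[0,0,0],[0,0,0],[0,0,0],[0,0,0]], "fingers": [0,0,0,0,0,0,0,0,0,0]}}

```text
time: 23.0
tcp_pos: [469.6, 156.8, 303.4]
tool_rot: [[-0.987, -0.16, -0.003], [-0.16, 0.987, 0.002], [0.003, 0.003, -1.0]]
wrist_force: [1.1, 0.2, -1.9]
opening: 15.4
gripper_force: 44.9
```

Request:
{"op": "step_arm", "data": {"dp": [[0,0,0],[0,0,0],[0,0,0],[0,0,0],[0,0,0],[0,0,0],[0,0,0],[0,0,0],[0,0,0],[0,0,0]], "dr": [[0,0,7.07],[0,0,7.07],[0,0,7.07],[0,0,7.07],[0,0,7.07],[0,0,7.07],[0,0,7.07],[0,0,7.07],[0,0,7.07],[0,0,7.07]], "fingers": [0,0,0,0,0,0,0,0,0,0]}}

```text
time: 23.83
tcp_pos: [469.4, 158.3, 303.4]
tool_rot: [[-0.471, 0.882, -0.003], [0.882, 0.471, 0.002], [0.003, -0.002, -1.0]]
wrist_force: [-0.2, -0.6, -1.8]
opening: 15.7
gripper_force: 44.9
```

Request:
{"op": "step_arm", "data": {"dp": [[0,0,0],[0,0,0],[0,0,0],[0,0,0],[0,0,0]], "dr": [[0,0,7.07],[0,0,7.07],[0,0,7.07],[0,0,7.07],[0,0,0]], "fingers": [0,0,0,0,0]}}

```text
time: 24.25
tcp_pos: [469.4, 158.3, 303.4]
tool_rot: [[0.003, 1.0, -0.003], [1.0, -0.003, 0.002], [0.002, -0.003, -1.0]]
wrist_force: [-0.6, -0.3, -1.2]
opening: 15.2
gripper_force: 44.9
```

Run:
```python
from h import *
from plant import arm,snapshot
to([500,-110,220],Rdown(0),arm)
```

```text
t 24.25 tcp [469.4 158.3 303.4] dp [-268.4   31.6   82.8] dr [-0.18 -0.1  -0.17] open 15.2 gf 44.9 F [-0.6 -0.3 -1.2] q [-76.  -5.  50.  99.   3.  84. -26.]
```

Request:
{"op": "step_arm", "data": {"dp": [[-0.0335,0.004,0.0103],[-0.0335,0.004,0.0103],[-0.0335,0.004,0.0103],[-0.0335,0.004,0.0103],[-0.0335,0.004,0.0103],[-0.0335,0.004,0.0103],[-0.0335,0.004,0.0103],[-0.0335,0.004,0.0103],[0,0,0],[0,0,0]], "dr": [[0,0,0],[0,0,0],[0,0,0],[0,0,0],[0,0,0],[0,0,0],[0,0,0],[0,0,0],[0,0,0],[0,0,0]], "fingers": [0,0,0,0,0,0,0,0,0,0]}}

```text
time: 25.08
tcp_pos: [501.3, -111.8, 219.9]
tool_rot: [[-0.003, 1.0, -0.005], [1.0, 0.003, -0.002], [-0.002, -0.005, -1.0]]
wrist_force: [0.6, 0.0, -2.0]
opening: 15.6
gripper_force: 45.0
```

Run:
```python
from h import *
from plant import arm,snapshot
import cv2
to([500,-110,206],Rdown(0),arm)
s=snapshot("scene");w=cloud(s);im=s["img"]
cv2.imwrite("pics/s4.png",cv2.resize(im[130:370,160:400],(600,600),interpolation=2))
p=w.reshape(-1,3);k=(abs(p[:,0]-500)<55)&(abs(p[:,1]+110)<40)&(p[:,2]>10)&(p[:,2]<110)
q=p[k];print(len(q),np.percentile(q,[1,50,99],axis=0).round(1))
```

```text
t 25.08 tcp [ 501.3 -111.8  219.9] dp [ 1.8 -1.2 13.9] dr [-0.29  0.14  0.17] open 15.6 gf 45.0 F [ 0.6  0.  -2. ] q [-63.   5.  76. 105.  -5.  74.  15.]
386 [[ 462.7 -121.8   22.3]
 [ 506.2 -120.    66.7]
 [ 541.7 -107.4  107.7]]
```

View pics/s4.png

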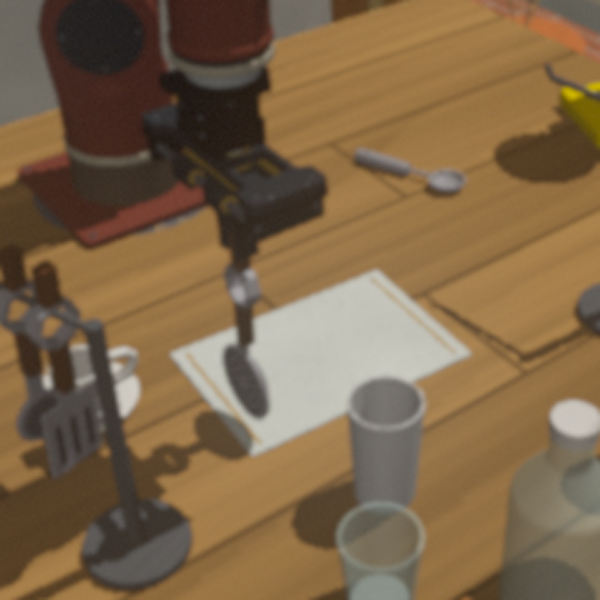

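The strainer hangs over the mat's left side (about 245,375), with its dotted face towards the camera (-Y). I'll touch its lower edge on the mat, then lay it down by pivoting in a light grip.

Request:
{"op": "step_arm", "data": {"dp": [[0.002,0,0.009],[0.002,0,0.008],[0.006,0,0.001],[0.01,0,0.001],[0.01,0,0.002],[0.017,0,0.004],[0.018,0,0.005],[0.016,0,0.007],[0.017,0,0.008],[0,0,0]], "dr": [[0,0,0],[0,0,0],[0,0,0],[0,0,0],[0,0,0],[0,0,0],[0,0,0],[0,0,0],[0,0,0],[0,0,0]], "fingers": [0,0,0,0,0,0,0,0,0,0], "grip_force": 8}}

```text
time: 25.97
tcp_pos: [500.8, -5.6, 174.3]
tool_rot: [[-0.011, 1.0, -0.004], [1.0, 0.011, 0.004], [0.004, -0.004, -1.0]]
wrist_force: [1.0, 3.4, 5.6]
opening: 16.1
gripper_force: 8.0
```

```bash
cat >> h.py <<'E'
def strainer(w):
    p=w.reshape(-1,3);k=(p[:,0]>440)&(p[:,0]<545)&(p[:,1]>-160)&(p[:,1]<110)&(p[:,2]>9)&(p[:,2]<190);q=p[k]
    for y in range(-160,110,20):
        j=q[(q[:,1]>=y)&(q[:,1]<y+20)]
        if len(j):print(y,len(j),"z",np.percentile(j[:,2],[5,50,95]).round(0),"x",np.percentile(j[:,0],[5,95]).round(0))
E
python3 - <<'E'
from h import *
from plant import arm,snapshot
to([500,16,154],Rdown(0),arm)
strainer(cloud(snapshot("scene")))
E
```

```text
t 25.97 tcp [500.8  -5.6 174.3] dp [21.5 -0.4 20.4] dr [-0.23 -0.23  0.62] open 16.1 gf 8.0 F [1.  3.4 5.6] q [-71.   6.  72. 110.  -6.  68.   4.]
-120 64 z [10. 16. 21.] x [477. 528.]
-100 342 z [23. 40. 56.] x [467. 541.]
-80 198 z [57. 69. 93.] x [474. 537.]
-60 115 z [ 89. 111. 134.] x [495. 510.]
-40 167 z [123. 145. 167.] x [484. 523.]
-20 113 z [154. 179. 189.] x [488. 521.]
0 7 z [179. 183. 189.] x [517. 520.]
```

Request:
{"op": "step_arm", "data": {"dp": [[0.012,0,0.01],[0.012,0,0.011],[0.013,0,0.013],[0.013,0,0.013],[0.01,0,0.015],[0.01,0,0.015],[0.008,0,0.016],[0.008,0,0.017],[0.004,0,0.015],[0.003,0,0.015]], "dr": [[0,0,0],[0,0,0],[0,0,0],[0,0,0],[0,0,0],[0,0,0],[0,0,0],[0,0,0],[0,0,0],[0,0,0]], "fingers": [0,0,0,0,0,0,0,0,0,0]}}

```text
time: 26.85
tcp_pos: [500.3, 83.1, 34.8]
tool_rot: [[-0.005, 1.0, -0.003], [1.0, 0.005, 0.002], [0.002, -0.003, -1.0]]
wrist_force: [-0.7, 1.1, 0.5]
opening: 15.7
gripper_force: 8.0
```

Run:
```python
from h import *
from plant import arm,snapshot
to([500,90,14],Rdown(0),arm)
strainer(cloud(snapshot("scene")))
```

```text
t 26.85 tcp [500.3  83.1  34.8] dp [ 6.9 -0.2 20.8] dr [-0.19 -0.13  0.3 ] open 15.7 gf 8.0 F [-0.7  1.1  0.5] q [-65.  22.  59. 117. -24.  54.   8.]
-120 72 z [12. 15. 18.] x [481. 527.]
-100 172 z [14. 18. 22.] x [470. 538.]
-80 183 z [19. 22. 25.] x [466. 541.]
-60 153 z [22. 25. 29.] x [471. 536.]
-40 56 z [25. 28. 32.] x [487. 522.]
-20 55 z [22. 33. 36.] x [495. 511.]
0 50 z [25. 36. 40.] x [496. 510.]
20 66 z [30. 39. 44.] x [485. 519.]
40 449 z [ 37. 130. 159.] x [452. 541.]
60 408 z [ 42. 147. 182.] x [463. 539.]
80 213 z [ 48. 143. 183.] x [497. 541.]
100 101 z [129. 147. 182.] x [515. 543.]
```

Request:
{"op": "step_arm", "data": {"dp": [[0.002,0,0.011],[0.001,0,0.01],[0,0,0.005],[0,0,0],[0,0,0],[0,0,0],[0,0,0],[0,0,0],[0,0,0],[0,0,0]], "dr": [[0,0,0],[0,0,0],[0,0,0],[0,0,0],[0,0,0],[0,0,0],[0,0,0],[0,0,0],[0,0,0],[0,0,0]], "fingers": [0,0,0,0,45,45,45,45,45,45]}}

```text
time: 27.73
tcp_pos: [500.4, 85.1, 9.9]
tool_rot: [[-0.004, 1.0, -0.003], [1.0, 0.004, 0.002], [0.002, -0.003, -1.0]]
wrist_force: [0.5, -0.2, 0.3]
opening: 38.4
gripper_force: 0.0
```

Request:
{"op": "step_arm", "data": {"dp": [[0,0,-0.008],[0,0,-0.016],[0,0,-0.02],[0,0,-0.02],[0,0,-0.02],[0,0,0]], "dr": [[0,0,0],[0,0,0],[0,0,0],[0,0,0],[0,0,0],[0,0,0]], "fingers": [45,45,45,45,45,45]}}

```text
time: 28.23
tcp_pos: [502.7, 84.9, 97.2]
tool_rot: [[-0.003, 1.0, 0.001], [1.0, 0.003, 0.004], [0.004, 0.001, -1.0]]
wrist_force: [1.0, 1.4, 1.7]
opening: 39.4
gripper_force: 0.0
```

Run:
```python
from h import *
from plant import arm,snapshot
import cv2
for n in("scene","top"):
    s=snapshot(n);w=cloud(s);print(n);cv2.imwrite(f"pics/lay_{n}.png",s["img"])
    p=w.reshape(-1,3);k=(p[:,0]>440)&(p[:,0]<560)&(p[:,1]>-160)&(p[:,1]<110)&(p[:,2]>7)&(p[:,2]<30);q=p[k]
    for y in range(-140,110,20):
        j=q[(q[:,1]>=y)&(q[:,1]<y+20)]
        if len(j):print(y,len(j),"z",np.percentile(j[:,2],[5,50,95]).round(0),"x",np.percentile(j[:,0],[3,97]).round(1),j[:,0].mean().round(1))
    d=q[q[:,1]<-38]
    d=d[:,:2].astype(np.float32)
    if len(d):print("disc",cv2.minEnclosingCircle(d),d[:,1].min())
to([500,-15,60],Rdown(0),arm)
```

```text
scene
-140 4 z [8. 9. 9.] x [487.8 538.1] 505.4
-120 69 z [13. 17. 19.] x [476.5 527. ] 504.1
-100 162 z [13. 17. 19.] x [464.4 540.4] 503.8
-80 171 z [14. 17. 20.] x [463.4 542. ] 503.9
-60 141 z [14. 17. 20.] x [466.9 538.8] 503.6
-40 60 z [11. 17. 19.] x [475.2 519.6] 501.1
-20 45 z [ 8. 17. 21.] x [486.6 510.7] 502.3
0 51 z [ 7. 16. 20.] x [464.6 513.9] 501.8
20 58 z [ 7. 16. 20.] x [480.3 519.9] 504.6
40 59 z [ 7. 15. 19.] x [476.4 523.4] 500.5
60 61 z [ 7. 16. 19.] x [469.2 522.2] 499.5
80 48 z [ 7. 16. 20.] x [457.5 548.8] 504.4
100 13 z [ 7. 16. 18.] x [457.2 509. ] 496.1
disc ((501.8646240234375, -80.21691131591797), 60.525787353515625) -130.37143
top
-140 3 z [7. 7. 8.] x [495.3 530. ] 515.7
-120 77 z [12. 15. 18.] x [480.6 523.4] 501.7
-100 282 z [12. 15. 18.] x [467.8 535. ] 501.6
-80 334 z [12. 15. 18.] x [463.1 540. ] 501.4
-60 297 z [12. 15. 18.] x [466.5 536.9] 501.2
-40 138 z [12. 15. 18.] x [477.3 525.9] 501.5
-20 70 z [12. 16. 19.] x [493.7 509.4] 501.5
0 67 z [12. 15. 19.] x [493.7 508.6] 500.7
20 77 z [13. 16. 19.] x [486.5 514.9] 500.2
40 51 z [ 9. 15. 19.] x [480.1 522.5] 503.2
60 7 z [ 9. 16. 18.] x [515. 531.] 519.4
disc ((501.368408203125, -80.4926528930664), 50.58183288574219) -125.17549
t 28.33 tcp [501.   85.4  94.4] dp [-100.5   -1.3   34.1] dr [-0.12 -0.17  0.23] open 39.2 gf 0.0 F [-1.3 -0.2 -0.6] q [-71.  16.  65. 114. -17.  60.   2.]
```

Run:
```python
from h import *
from plant import arm,snapshot
from scipy.optimize import least_squares
import cv2
def fit(p,r0):
    h=cv2.convexHull(p[:,:2].astype(np.float32))[:,0]
    f=least_squares(lambda c:np.hypot(h[:,0]-c[0],h[:,1]-c[1])-c[2],[*h.mean(0),r0],loss="soft_l1");return f.x.round(1)
S={"top":snapshot("top"),"scene":snapshot("scene")}
for n,s in S.items():
    p=cloud(s).reshape(-1,3)
    k=(p[:,0]>445)&(p[:,0]<560)&(p[:,1]>-140)&(p[:,1]<-42)&(p[:,2]>10)&(p[:,2]<20)
    print(n,"disc",fit(p[k],42))
    k=(np.hypot(p[:,0]-661.5,p[:,1]+62)<45)&(p[:,2]>112)&(p[:,2]<127)
    print(n,"tin",fit(p[k],36))
    k=(p[:,0]>480)&(p[:,0]<520)&(p[:,1]>-30)&(p[:,1]<15)&(p[:,2]>10)&(p[:,2]<22);q=p[k];print("stem",np.polyfit(q[:,1],q[:,0],1),q[:,0].mean())
to([501.3,-10.5,4.5],Rdown(0),arm)
```

```text
top disc [501.8 -69.4  40.6]
top tin [661.  -61.2  35.5]
stem [-1.74233234e-03  5.01255934e+02] 501.269705837485
scene disc [501.8 -72.   41.6]
scene tin [661.7 -63.8  35.8]
stem [4.59505068e-02 5.03753705e+02] 503.3818889403976
t 28.43 tcp [500.1  85.1  93.2] dp [-95.7   1.2  88.6] dr [-0.23 -0.1   0.22] open 39.0 gf 0.0 F [-0.5  0.5 -0.6] q [-71.  16.  65. 114. -17.  60.   2.]
```

Run:
```python
from h import *
from plant import arm,snapshot
from scipy.optimize import least_squares
import cv2
for n in("top","scene"):
    p=cloud(snapshot(n)).reshape(-1,3)
    k=(p[:,0]>445)&(p[:,0]<560)&(p[:,1]>-140)&(p[:,1]<-30)&(p[:,2]>11)&(p[:,2]<22)
    h=cv2.convexHull(p[k][:,:2].astype(np.float32))[:,0];h=h[h[:,1]<-48]
    f=least_squares(lambda c:np.hypot(h[:,0]-c[0],h[:,1]-c[1])-41.7,[500,-70],loss="soft_l1",f_scale=1);print(n,len(h),f.x.round(1),f.fun.round(1))
```

```text
top 23 [502. -68.] [-0.9 -0.4 -1.3 -0.3 -0.7 -1.1 -0.1  0.2 -0.1 -0.5 -0.5 -0.  -0.3  0.2
 -0.2 -1.  -0.   0.3  0.2  0.3 -0.  -0.4 -1.5]
scene 17 [502.  -71.1] [ 0.2 -0.   0.1  2.3  1.8  0.6  0.3  0.4 -0.6 -1.2 -0.3 -0.2  0.1  0.8
  1.   0.6  0.3]
```

Request:
{"op": "step_arm", "data": {"dp": [[-0.019,0,0.005],[-0.019,0.001,0.005],[-0.019,0,0.005],[-0.019,0,0.01],[-0.0195,0,0.015],[0,0,0.015],[0,0,0.015],[0,0,0.008],[0,0,0],[0,0,0]], "dr": [[0,0,0],[0,0,0],[0,0,0],[0,0,0],[0,0,0],[0,0,0],[0,0,0],[0,0,0],[0,0,0],[0,0,0]], "fingers": [45,45,45,45,45,45,45,45,45,45]}}

```text
time: 29.37
tcp_pos: [501.3, -10.7, 15.3]
tool_rot: [[-0.003, 1.0, -0.004], [1.0, 0.003, 0.001], [0.001, -0.004, -1.0]]
wrist_force: [-0.2, 0.1, 0.5]
opening: 38.9
gripper_force: 0.0
```

Run:
```python
from h import *
from plant import arm,snapshot
to([501.5,-5,5],Rdown(0),arm)
```

```text
t 29.37 tcp [501.3 -10.7  15.3] dp [ 5.7  0.2 10.3] dr [-0.26 -0.04  0.2 ] open 38.9 gf 0.0 F [-0.2  0.1  0.5] q [-53.  24.  58. 119. -26.  52.  20.]
```

Request:
{"op": "step_arm", "data": {"dp": [[0.007,0,0],[0,0,0.0105],[0,0,0],[0,0,0],[0,0,0],[0,0,0],[0,0,0],[0,0,0],[0,0,0]], "dr": [[0,0,0],[0,0,0],[0,0,0],[0,0,0],[0,0,0],[0,0,0],[0,0,0],[0,0,0],[0,0,0]], "fingers": [45,45,45,0,0,0,0,0,0], "grip_force": 55}}

```text
time: 30.12
tcp_pos: [501.6, -3.5, 5.2]
tool_rot: [[-0.003, 1.0, -0.003], [1.0, 0.003, 0.002], [0.002, -0.003, -1.0]]
wrist_force: [-1.5, -0.1, 2.0]
opening: 15.4
gripper_force: 55.0
```

Run:
```python
from h import *
from plant import arm
to([501.5,-3,5],Rdown(0),arm)
```

```text
t 30.12 tcp [501.6  -3.5   5.2] dp [ 0.5 -0.1  0.2] dr [-0.19 -0.1   0.2 ] open 15.4 gf 55.0 F [-1.5 -0.1  2. ] q [-53.  25.  57. 119. -27.  51.  20.]
```

Request:
{"op": "step_arm", "data": {"dp": [[0,0,-0.01],[0,0,-0.025],[0,0,-0.03],[0,0,-0.03],[0,0,-0.03],[0,0.01,-0.03],[0.002,0.03,0],[0.002,0.04,0],[0.002,0.04,0],[0.001,0.025,0]], "dr": [[0,0,0],[0,0,0],[0,0,0],[0,0,0],[0,0,0],[0,0,0],[0,0,0],[0,0,0],[0,0,0],[0,0,0]], "fingers": [0,0,0,0,0,0,0,0,0,0]}}

```text
time: 30.95
tcp_pos: [649.9, 5.5, 159.3]
tool_rot: [[-0.006, 1.0, -0.003], [1.0, 0.006, 0.002], [0.002, -0.003, -1.0]]
wrist_force: [0.5, -0.0, -1.8]
opening: 15.4
gripper_force: 55.0
```

Request:
{"op": "step_arm", "data": {"dp": [[0,0.0145,0],[0,0,0],[0,0,0]], "dr": [[0,0,0],[0,0,0],[0,0,0]], "fingers": [0,0,0]}}

```text
time: 31.2
tcp_pos: [661.5, 3.2, 159.4]
tool_rot: [[-0.003, 1.0, -0.004], [1.0, 0.003, 0.0], [0.0, -0.004, -1.0]]
wrist_force: [-0.8, -0.5, -1.6]
opening: 15.2
gripper_force: 55.0
```

```bash
cat > fit.py <<'E'
from h import *
from plant import arm,snapshot
from scipy.optimize import least_squares
import cv2,sys
def run(c,z0,z1,tag=""):
  for n in("top","scene"):
    s=snapshot(n);cv2.imwrite(f"pics/{tag}{n}.png",s["img"])
    p=cloud(s).reshape(-1,3)
    k=(np.hypot(p[:,0]-c[0],p[:,1]-c[1])<52)&(p[:,2]>z0)&(p[:,2]<z1);q=p[k]
    h=cv2.convexHull(q[:,:2].astype(np.float32))[:,0];h=h[h[:,1]<c[1]+20]
    f=least_squares(lambda c:np.hypot(h[:,0]-c[0],h[:,1]-c[1])-41.7,c,loss="soft_l1",f_scale=1)
    i=q[np.hypot(*(q[:,:2]-f.x).T)<36]; A=np.c_[i[:,:2]-f.x,np.ones(len(i))];pl=np.linalg.lstsq(A,i[:,2],rcond=None)[0]
    i=i[abs(i[:,2]-A@pl)<4];A=np.c_[i[:,:2]-f.x,np.ones(len(i))];pl=np.linalg.lstsq(A,i[:,2],rcond=None)[0]
    print(n,len(h),f.x.round(1),"top z",pl[2].round(1),"tilt deg x,y",np.degrees(pl[:2]).round(1))
E
python3 - <<'E'
from fit import *
to([661,3.5,165],Rdown(0),arm)
run((661.4,-62.5),160,190,"carry")
E
```

```text
t 31.2 tcp [661.5   3.2 159.4] dp [ 0.3 -0.5 -5.6] dr [-0.24 -0.    0.16] open 15.2 gf 55.0 F [-0.8 -0.5 -1.6] q [-44.  33.  58.  89. -29.  75.  18.]
top 20 [662.3 -61.9] top z 168.7 tilt deg x,y [-0.   0.6]
scene 19 [662.1 -64.5] top z 170.8 tilt deg x,y [0.  0.4]
```

Request:
{"op": "step_arm", "data": {"dp": [[0.0007,-0.0008,0.006],[0,0,0.008],[0,0,0.008],[0,0,0.008],[0,0,0.005],[0,0,0.003],[0,0,0]], "dr": [[0,0,0],[0,0,0],[0,0,0],[0,0,0],[0,0,0],[0,0,0],[0,0,0]], "fingers": [0,0,0,0,0,0,0]}}

```text
time: 31.88
tcp_pos: [660.2, 4.7, 120.6]
tool_rot: [[-0.004, 1.0, -0.005], [1.0, 0.004, 0.001], [0.001, -0.005, -1.0]]
wrist_force: [-0.3, 0.4, -1.8]
opening: 15.1
gripper_force: 55.0
```

Run:
```python
from fit import *
to([660.7,3.9,115],Rdown(0),arm)
run((661.4,-62.5),123,150,"low")
```

```text
t 31.88 tcp [660.2   4.7 120.6] dp [-0.8  0.5  5.6] dr [-0.26 -0.08  0.2 ] open 15.1 gf 55.0 F [-0.3  0.4 -1.8] q [-44.  35.  57.  91. -30.  71.  19.]
top 26 [661.4 -60.2] top z 129.8 tilt deg x,y [0.2 0.8]
scene 15 [662.3 -63.5] top z 132.4 tilt deg x,y [0.2 0.4]
```

Request:
{"op": "step_arm", "data": {"dp": [[-0.0005,0.0003,0.002],[0,0,0.002],[0,0,0.0015],[0,0,0]], "dr": [[0,0,0],[0,0,0],[0,0,0],[0,0,0]], "fingers": [0,0,0,0]}}

```text
time: 32.32
tcp_pos: [660.9, 4.2, 115.8]
tool_rot: [[-0.004, 1.0, -0.003], [1.0, 0.004, 0.002], [0.002, -0.003, -1.0]]
wrist_force: [0.2, -0.4, -1.8]
opening: 15.3
gripper_force: 55.0
```

Request:
{"op": "step_arm", "data": {"dp": [[0,0,0.0008],[0,0,0],[0,0,0]], "dr": [[0,0,0],[0,0,0],[0,0,0]], "fingers": [0,0,0]}}

```text
time: 32.57
tcp_pos: [661.1, 4.1, 115.4]
tool_rot: [[-0.004, 1.0, -0.003], [1.0, 0.004, 0.002], [0.002, -0.003, -1.0]]
wrist_force: [-0.4, 0.4, -0.3]
opening: 15.6
gripper_force: 55.0
```

Run:
```python
from fit import *
to([660.7,3.9,115],Rdown(0),arm)
run((661.4,-62.5),118,140,"seat")
```

```text
t 32.57 tcp [661.1   4.1 115.4] dp [-0.2 -0.4  0.4] dr [-0.17 -0.09  0.21] open 15.6 gf 55.0 F [-0.4  0.4 -0.3] q [-44.  35.  57.  91. -31.  70.  19.]
top 22 [661.8 -60.7] top z 125.0 tilt deg x,y [-0.1  0.2]
scene 18 [662.7 -63.9] top z 127.1 tilt deg x,y [-0.  -0.2]
```

The weight is now on the tin: force dropped to zero, the disc top is at 125–127 mm, and it is level. I'm opening and backing off upwards.

Request:
{"op": "step_arm", "data": {"dp": [[0,0,0],[0,0,0],[0,0,0],[0,0,0],[0,0,0],[0,0,-0.008],[0,0,-0.02],[0,0,-0.03],[0,0,-0.03],[0,0,-0.03]], "dr": [[0,0,0],[0,0,0],[0,0,0],[0,0,0],[0,0,0],[0,0,0],[0,0,0],[0,0,0],[0,0,0],[0,0,0]], "fingers": [50,50,50,50,50,50,50,50,50,50]}}

```text
time: 33.5
tcp_pos: [661.1, 3.8, 235.2]
tool_rot: [[-0.003, 1.0, -0.003], [1.0, 0.003, 0.001], [0.001, -0.003, -1.0]]
wrist_force: [1.1, 0.6, 0.4]
opening: 43.5
gripper_force: 0.0
```

Request:
{"op": "step_arm", "data": {"dp": [[0,0,-0.02],[0,0,0],[0,0,0]], "dr": [[0,0,0],[0,0,0],[0,0,0]], "fingers": [50,50,50]}}

```text
time: 33.75
tcp_pos: [662.0, 3.6, 254.8]
tool_rot: [[-0.003, 1.0, -0.001], [1.0, 0.003, 0.002], [0.002, -0.001, -1.0]]
wrist_force: [0.7, 0.3, -1.2]
opening: 43.3
gripper_force: 0.0
```

Run:
```python
from fit import *
to([660.7,3.9,115],Rdown(0),arm)
run((661.4,-62.5),118,140,"end")
s=pickle.load(open("scene0.pkl","rb"));
```

```text
t 33.75 tcp [662.    3.6 254.8] dp [  0.   -1.2 139.8] dr [-0.05 -0.11  0.2 ] open 43.3 gf 0.0 F [ 0.7  0.3 -1.2] q [-45.  30.  61.  81. -26.  84.  15.]
top 25 [661.7 -60.9] top z 124.9 tilt deg x,y [ 0.1 -0.1]
scene 20 [662.2 -63.3] top z 127.1 tilt deg x,y [-0.1 -0. ]
```

View pics/endscene.png

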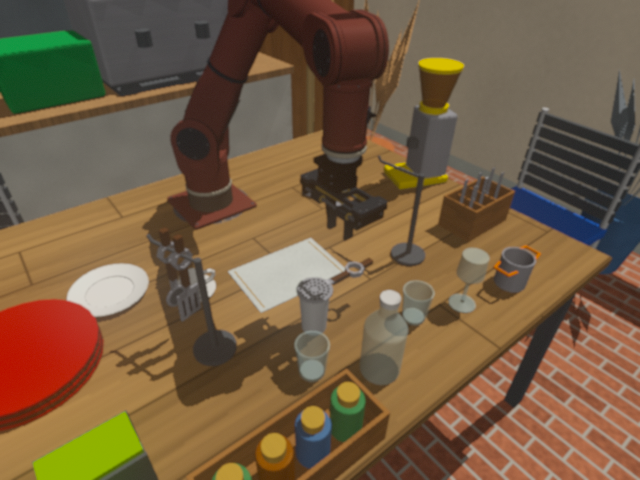

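The strainer sits level on the tin (about 315,288). Both front tools hang on the spare peg (about 180,265), and the gripper is clear of everything. I'm handing the job in.

```bash
python3 -c "
from plant import workorder
print(workorder.job_done())"
```

```text
the job is handed in; nothing more can be done
None
```

The job is handed in at about 34 s of the 72 s allowed: paddle and spoon hang on the spare hook, and the strainer was laid flat on the placemat, then set level on the tin; the hand-in returned no verdict.

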